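# Fit the test gauge to the gas manifold's quick coupler

### The arm

A 6-joint arm with a two-finger parallel gripper is mounted at the origin on the work surface. World frame = base frame: x ahead of the robot, y to its left, z up, the work surface at z = 0. Lengths are in mm, angles in rad, forces in N, time in s.
With the tool pointing down it reaches from about 275 to 775 mm from the base axis. Payload 14.6 kg.
Tool frame: the origin (TCP) lies between the finger pads; the fingertips stand 17 mm ahead of it and the grasp point (between the pads) lies 2 mm behind it; z points along the fingers, y is the line along which they close (so a half turn about z gives the same grasp; the last joint's range is limited). The gripper opens to 85 mm and grips with 20 to 120 N. Pads are 22 mm wide; open, the fingers measure 114 mm over their backs; the gripper's body (76 mm by 85 mm) begins 54 mm behind the grasp point. The pads swing forward as they close: fully open they stand 13 mm farther back than shut.
Start: joints at [-1.464, 0.263, -0.048, 1.259, 0, 1.415], TCP at [135.874, -507.116, 248.278] pointing down, gripper open.
Joint ranges: [-2.65, 2.65], [-0.89, 1.7], [-1.18, 1.37], [-2.13, 2.11], [-1.35, 1.29], [-3.14, 3.14]. Speed limits (rad/s): [1.89, 1.89, 2.57, 2.79, 3.14, 3.14].

### API

Orientations are given as a rotation vector (axis times angle).
In Python, from rig import ctrl, eyes, finish_job gives the robot as it stands. The module is installed in compiled form; this text tells all that it offers.
- The arm moves only by the tool play_rows, never from a script. Its argument "motion" is a list of rows, each an object of numbers: "tx", "ty", "tz": the shift along the tool's x, y, z in m; "yaw": the turn about the tool's z in degrees; "hand": the opening in per cent of the stroke, from 0 (shut) to 100 (fully open). In form: [{"tx": .., "ty": .., "tz": .., "yaw": .., "hand": ..}, ...]. A call has exactly 10 rows; each row shifts and turns the commanded pose from where the row before left it, along the tool's axes as they then stand; what a row does not reach is not made up. A row lasts 1/12 s, in which the tool goes at most 41.7 mm and 7.16 degrees, less where a joint would pass 70% of its speed; a pose out of reach is approached as far as the arm can. A call is refused whole if a number of a shift passes 0.0417 or a number of a turn 7.16, either way. A call with a gripper value outside its range is refused whole. The fingers move at their own pace and stop on an object; "grip_force" is the grip in N (left out, the last holds). Time passes only in rows, so rows that do not move let the fingers close, or fill a call up. It gives the time, the measured TCP pose, the force, the opening and the grip force at its end, in the units of the state.
- ctrl.read_state(): the state, without advancing time (a new reading comes with each control period).
- eyes.read_camera(name): name is "side" or "top"; returns a dict with "img" (400x640x3 uint8, red, green, blue), "mtx" (3x3 intrinsics, pixels), "cam_to_world" (4x4, takes a point from camera to world coordinates). Camera axes: x right, y down, z forward; pixel columns grow to the right and rows downward; lengths in mm; the calibration is good to about 2 mm. A picture is of the moment at which its call begins. There is no depth.
- finish_job(): hands the job in; it is judged then, once.
Trained networks look in the newest picture that a camera, given by its name, has taken for a name from the list of things; names that differ only in an ending like _2 or _b are one class to them, and where a whole thing is asked for, a point or a joint stands for the part that bears it (a point fixed in the world has none). Each returns a list of dicts, best first, with "score" (0 to 1); they miss things now and then, are a little off and sometimes report something else, mostly with a low value. They report only what shows in the picture. A call takes as long as a camera call. They do not tell look-alikes from the thing itself.
- eyes.search_frame(camera, query): "location" ([x, y, z] in mm, in world coordinates, good to about 4 mm: the middle of the surface that is visible of it).
- eyes.trace(camera, query): "mask" (400x640 bool, what is visible of it).
The state is a dict: "clock": time; "joints": joint angles; "joint_velocities": joint speeds; "effort": joint torques, N m; "eef_pos": TCP position; "ee_rot": TCP orientation; "ft_force": force on the tool from outside, world axes, zero at the start; "torque": the same for the moment, N m; "finger_gap": opening from 0.0 (shut) to 1.0 (fully open); "grip_force": force on a finger pad.
Only numpy, scipy, OpenCV 4.12 (cv2) and the standard library are available. Lean on these libraries where they do the work, as an engineer would, in place of code of your own. Each camera call takes 0.05 s, during which the arm holds its last target. There are 200 camera calls.

### The job

Fit the large pressure gauge, now parked in the white block, to the quick coupler on the gas manifold: pull the coupler's sleeve back (down) until it catches, let go so that it stays back by itself, then push the gauge's plug straight in until it is fully home and the sleeve snaps forward. Leave the gauge locked there, standing straight, let go of, with its dial squarely facing the front of the manifold (the side with the valve knob). Do not disturb the other two fittings, the vial pot or the pen cup.

Things in the scene. Friction and masses are not known exactly. Their poses are not given: they have to be found in the camera images.
- coupler_mouth (a point): Centre of the open mouth (top plane) of the quick coupler standing upright on the gas manifold, 115 mm above the counter; z up along the coupler's axis, x towards the manifold's front. Brass body 24 mm in diameter round a 17.6 mm bore; a 45 degree lead-in, 3 mm deep, is 21.8 mm wide at the mouth. Under the sleeve is a brass hex, 27 mm across, its top 56 mm above the counter.
- manifold: Fixed gas manifold: aluminium bar 48 (x) x 150 (y) mm, top 42 mm above the counter, on a plate 70 x 190 mm, 6 mm thick. Origin at the centre of its underside; +x is its front, the side with the black valve knob (sticks out 52 mm from the middle). On the bar: the coupler's axis at y = +35 mm; a brass hose spigot at y = -35 mm, 22 mm thick at its foot, 15 above, top 80 mm above the counter.
- sleeve_mid (a point): Centre of the coupler's sleeve, on the coupler's axis, half-way up the sleeve; it moves with the sleeve. The sleeve is a plain steel tube round the coupler's body, 38 mm in outer diameter and 32 mm long, to be gripped from above; when forward, its top edge lies 2 mm and its bottom edge 34 mm below the mouth.
- sleeve (a joint): How far the sleeve is pulled back, down along the axis (m): 0 = forward (at the start), 0.011 = stop. A spring pushes it forward, 6 N at 0, 10 N at the stop. Pulled beyond 0.008 it is caught inside; let go, it stays back at about 0.0065. Forward, locking jaws bar the plug 10 mm into the mouth. Caught back, a plug pushed home releases it: it snaps forward to 0 and locks the plug.
- gauge_center (a point): Centre of the case of the large pressure gauge (loose, 0.27 to 0.45 kg): a drum on its edge, 63 mm in diameter, 34 mm thick along its own x, front and back flat; own x points out of the dial, own z up. On the centre line below: a stem, a collar 30 mm in diameter (underside 55.5 mm below this centre), then the plug. Parked, this centre is 95.5 mm above the counter, dial to the block's front within 30 degrees.
- gauge_tip (a point): Lower tip of the large gauge's plug, 80.5 mm below the case's centre. The plug is 16 mm in diameter, 25 mm long up to the collar, with a 1 mm chamfer at the tip and a groove for the jaws. Fully home, the collar lies on the coupler's mouth and this tip 25 mm below the mouth. Going in takes up to 8 N beyond the gauge's weight, at any heading. Locked, it has 1.5 mm of play along the axis.
- gauge_dial (a point): Centre of the large gauge's white dial, 17 mm in front (own +x) of the case's centre.
- block: White plastic parking block, fixed, 62 (x, its front is +x) x 215 (y) x 40 mm high, origin at the centre of its underside. Three holes (22 mm wide, 30 mm deep) along its y at -72, 0 and +72 mm hold the large gauge and two other fittings in any order, each with its plug (25 mm) down the hole and its collar on the block's top; they pull straight up.
- small_gauge: Bystander in the block: a smaller gauge on the same kind of plug, case 40 mm in diameter and 27 mm thick; origin at the tip of its plug, top 89 mm above the tip (104 mm above the counter).
- silencer: Bystander in the block: an exhaust silencer, a ribbed copper-coloured cylinder 25 mm in diameter on the same kind of plug; origin at the tip of its plug, top 74 mm above the tip (89 mm above the counter).
- vial_pot: Bystander behind the manifold, close to the coupler: a shielded vial pot, grey with a white screw cap, 44 mm in diameter, 66 mm high, 0.9 kg, loose; origin at the centre of its underside.
- pen_cup: Bystander between the manifold and the block: a white cup with pens in it, 72 mm in diameter, pens up to 135 mm high, loose and light; origin at the centre of its underside.
- lead_wall: Fixed L-shaped wall of lead bricks, 150 mm high; origin at the centre of the underside of its long leg (50 (x) x 150 (y) mm); a short leg of 50 x 50 mm goes on in -x at the +y end, its middle at (-50, 50) mm.
Things that resemble listed ones, but are neither listed nor needed, are in the scene too. Leave any pink look-alike of the part that bears gauge_center alone.

How it is judged:
By the outcome, as a careful person would: the job done as asked, in the order asked, and still so for the second after the job is handed in, with the robot touching nothing.
It also fails if it takes over 64 s, if anything falls off the work surface, if the arm or the gripper's body presses on something with over 40 N, if the wrist force passes 120 N, or if a joint passes its speed limit or range.

## Working session

There is one attempt and no reset: what is moved stays moved. The work goes in short steps, Python scripts to look and compute and a tool call to move; the robot and the scene stay as the last step left them, time stands still between calls to the robot, and variables do not carry over. Pictures are saved under pics/ and viewed, at most 10 in all, crops included, and the job is handed in when it is done.

Besides the shell and the picture viewer there is one more tool, called in YAML: its name, and indented under it one key for each argument. play_rows: Moves the arm, as the interface text tells. Its arguments: {"type":"object","properties":{"motion":{"type":"array"},"grip_force":{"type":"number"}},"required":["motion"]}

```bash
mkdir -p pics
cat > h.py <<'E'
import numpy as np, cv2
from rig import ctrl, eyes, finish_job
def P(c,p):
    T=np.linalg.inv(c["cam_to_world"]); q=T[:3,:3]@np.asarray(p,float)+T[:3,3]; u=c["mtx"]@q; return u[:2]/u[2]
def ray(c,uv):
    T=np.array(c["cam_to_world"]); d=T[:3,:3]@np.linalg.inv(c["mtx"])@np.array([uv[0],uv[1],1.]); return T[:3,3],d/np.linalg.norm(d)
def atz(c,uv,z):
    o,d=ray(c,uv); return o+d*(z-o[2])/d[2]
def tri(c1,u1,c2,u2):
    o1,d1=ray(c1,u1);o2,d2=ray(c2,u2)
    s=np.linalg.lstsq(np.c_[d1,-d2],o2-o1,rcond=None)[0]; a=o1+s[0]*d1;b=o2+s[1]*d2
    return (a+b)/2,np.linalg.norm(a-b)
E
python3 - <<'E'
from h import *
np.set_printoptions(precision=1,suppress=True)
s=ctrl.read_state(); print(s['eef_pos'],s['ee_rot'],s['clock'])
for n in("side","top"):
    c=eyes.read_camera(n); cv2.imwrite(f"pics/{n}0.png",c["img"][:,:,::-1]); np.savez(n+"0.npz",**c)
    print(n,c["mtx"].tolist(),np.array(c["cam_to_world"]))
    for q in "coupler_mouth manifold sleeve_mid gauge_center gauge_tip gauge_dial block small_gauge silencer vial_pot pen_cup lead_wall".split():
        print(q,[(np.round(r["location"]),round(r["score"],2)) for r in eyes.search_frame(n,q)[:3]])
E
```

```text
[ 135.9 -506.8  247.8] [-3.1 -0.4 -0. ] 0.0
side [[509.96755580993374, 0.0, 314.8946883395192], [0.0, 509.96755580993374, 200.32680795050342], [0.0, 0.0, 1.0]] [[  -1.    -0.1    0.1  448.9]
 [  -0.1    0.6   -0.8 1129. ]
 [   0.    -0.8   -0.6  957.3]
 [   0.     0.     0.     1. ]]
coupler_mouth [(array([ 507., -182.,   43.]), 0.94)]
manifold [(array([ 507., -180.,   40.]), 0.59)]
sleeve_mid []
gauge_center [(array([486., 308., 108.]), 0.98), (array([560., 406.,  97.]), 0.8), (array([ 430., -217.,   45.]), 0.49)]
gauge_tip [(array([490., 304., 107.]), 0.95), (array([564., 410.,  98.]), 0.95), (array([ 509., -178.,   44.]), 0.56)]
gauge_dial [(array([563., 407.,  95.]), 0.63), (array([ 504., -181.,   43.]), 0.63), (array([490., 304., 108.]), 0.56)]
block [(array([470., 284.,  40.]), 0.96)]
small_gauge [(array([469., 234.,  93.]), 0.45)]
silencer [(array([708.,  81., 112.]), 0.69), (array([455., 164.,  74.]), 0.59)]
vial_pot [(array([ 433., -217.,   44.]), 0.66), (array([434., -16.,  68.]), 0.66)]
pen_cup [(array([429., -16.,  69.]), 0.97), (array([706.,  80., 114.]), 0.3)]
lead_wall
[... 320 characters left out ...]
 0.96)]
manifold [(array([ 509., -216.,   42.]), 0.71)]
sleeve_mid [(array([ 498., -184.,   94.]), 0.65)]
gauge_center [(array([556., 390., 101.]), 0.85), (array([486., 285., 123.]), 0.74)]
gauge_tip [(array([562., 386., 102.]), 0.66), (array([487., 284., 124.]), 0.6)]
gauge_dial [(array([562., 387., 104.]), 0.73), (array([484., 282., 121.]), 0.55)]
block [(array([465., 200.,  42.]), 0.57)]
small_gauge [(array([472., 221., 104.]), 0.51)]
silencer [(array([452., 148.,  82.]), 0.59)]
vial_pot [(array([ 428., -226.,   64.]), 0.88), (array([ 510., -218.,   42.]), 0.39)]
pen_cup [(array([432., -40.,  11.]), 0.75)]
lead_wall [(array([707.,  26., 150.]), 0.94), (array([ 511., -218.,   41.]), 0.67)]
```

View pics/side0.png

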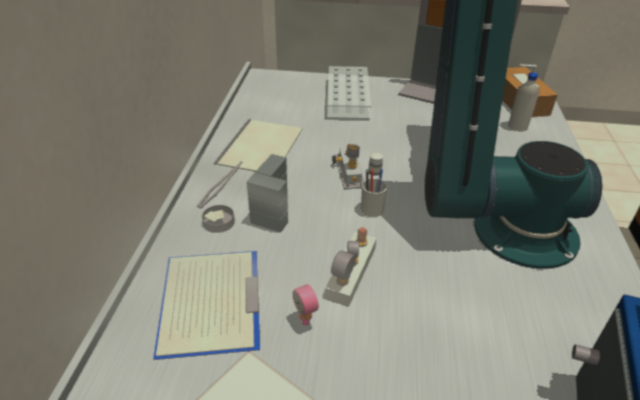

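View pics/top0.png

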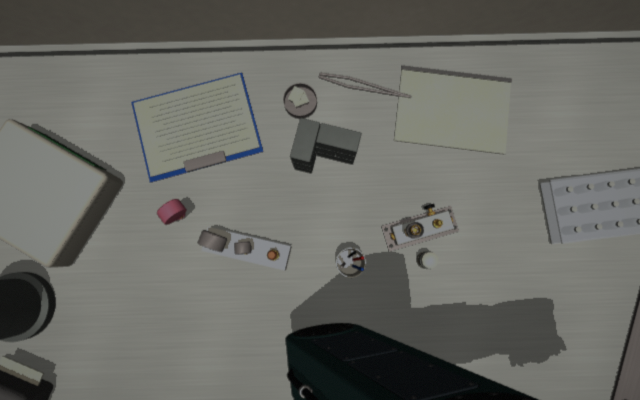

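Run:
```python
from h import *
t=cv2.imread("pics/top0.png");s=cv2.imread("pics/side0.png")
def cr(i,x,y,w=100,h=75): return cv2.resize(i[y:y+h,x:x+w],(400,300),interpolation=cv2.INTER_CUBIC)
a=np.vstack([np.hstack([cr(t,375,193),cr(t,195,215)]),np.hstack([cr(s,315,130),cr(s,315,225)])])
cv2.imwrite("pics/crop0.png",a)
```

```text
(no output)
```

View pics/crop0.png

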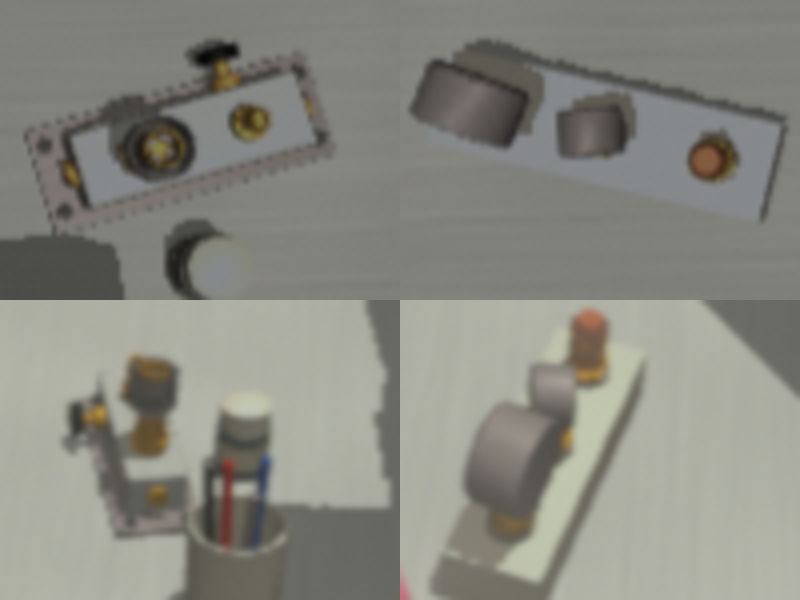

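Run:
```python
from h import *
np.set_printoptions(precision=1,suppress=True)
t=dict(np.load("top0.npz"));s=dict(np.load("side0.npz"))
T=lambda x,y:(x/4+375-.4,y/4+193-.4); B=lambda x,y:((x-400)/4+195-.4,y/4+215-.4)
S=lambda x,y:(x/4+315-.4,(y-300)/4+130-.4); G=lambda x,y:((x-400)/4+315-.4,(y-300)/4+225-.4)
print("plate",[atz(t,T(*p),6)[:2] for p in((25,135),(300,52),(335,150),(60,235))])
print("bar",[atz(t,T(*p),42)[:2] for p in((70,135),(298,68),(320,143),(88,210))])
print("mouth",atz(t,T(158,148),115),"spigot",atz(t,T(250,120),80), "tri",tri(t,T(158,148),s,S(155,368)))
print("pot",atz(t,T(222,267),66), tri(t,T(222,267),s,S(246,405)))
print("block",[atz(t,B(*p),40)[:2] for p in((785,120),(762,220))])
print("sil",atz(t,B(708,160),89),"sg",atz(t,B(590,128),104))
print("drum silhouette",[atz(t,B(*p),z)[:2] for p,z in(((435,60),110),((525,95),110),((415,115),110),((510,148),110),((470,103),127))])
print("drum tri", tri(t,B(468,100),s,G(510,455)))
# masks for the large gauge
for n,c in(("top",t),("side",s)):
    for r in eyes.trace(n,"gauge_center")[:3]:
        m=r["mask"]; y,x=np.nonzero(m); print(n,r["score"],m.sum(),x.min(),x.max(),y.min(),y.max(),cv2.minAreaRect(np.c_[x,y].astype(np.float32)))
    r=eyes.trace(n,"manifold")
    if r:
        y,x=np.nonzero(r[0]["mask"]);print("manifold",n,cv2.minAreaRect(np.c_[x,y].astype(np.float32)))
    for q in("coupler_mouth","sleeve_mid"):
        for r in eyes.trace(n,q)[:1]: y,x=np.nonzero(r["mask"]); print(n,q,r["score"],len(x),x.mean(),y.mean(),x.min(),x.max(),y.min(),y.max())
i=s["img"][:,:,::-1]
a=cv2.resize(i[235:305,320:382],(496,560),interpolation=cv2.INTER_CUBIC); p=cv2.resize(i[275:335,280:325],(300,400),interpolation=cv2.INTER_CUBIC)
p=cv2.copyMakeBorder(p,0,160,0,0,cv2.BORDER_CONSTANT); o=np.hstack([a,p]); o=cv2.convertScaleAbs(o,alpha=1.3)
cv2.imwrite("pics/dial.png",o)
```

```text
plate [array([ 519.4, -123.4]), array([ 569.3, -305. ]), array([ 505. , -323.8]), array([ 454.5, -143.3])]
bar [array([ 516.5, -147. ]), array([ 555.4, -292.6]), array([ 507.8, -303.6]), array([ 469.5, -156.2])]
mouth [ 503.3 -186.8  115. ] spigot [ 520.8 -250.6   80. ] tri (array([ 502.9, -186. ,  118.7]), np.float64(0.4976034791124036))
pot [ 432.7 -232.1   66. ] (array([ 431.8, -233.4,   60.7]), np.float64(1.614986937053851))
block [array([477. , 108.3]), array([415.4, 123.4])]
sil [453.1 150.8  89. ] sg [473.4 218.4 104. ]
drum silhouette [array([515.3, 308.6]), array([493.5, 255.5]), array([483.3, 320. ]), array([462.7, 264.1]), array([488.9, 283.4])]
drum tri (array([491.7, 291.3, 101. ]), np.float64(0.0669338966075957))
top 0.82 419 198 226 231 251 ((211.55003356933594, 240.85000610351562), (27.51181411743164, 15.811387062072754), 18.434947967529297)
top 0.8 502 157 185 199 224 ((171.57691955566406, 211.61537170410156), (21.0786075592041, 26.3482608795166), 56.3099365234375)
top 0.35 701 336 365 248 277 ((350.5, 262.5), (29.0, 29.0), 90.0)
manifold top ((418.6192932128906, 225.56422424316406), (33.42813491821289, 73.08213806152344), 73.3007583618164)
top coupler_mouth 0.67 2049 419.22401171303073 228.02244997559785 381 457 204 250
top sleeve_mid 0.63 179 413.5586592178771 230.20670391061452 405 423 222 238
side 0.79 574 330 354 251 284 ((341.586181640625, 267.53448486328125), (21.169267654418945, 32.49668502807617), 21.801406860351562)
side 0.68 706 291 318 285 325 ((305.860595703125, 304.4986572265625), (38.31575393676758, 22.575225830078125), 68.74949645996094)
manifold side ((346.70001220703125, 166.60000610351562), (44.8983268737793, 28.297266006469727), 84.0938491821289)
side coupler_mouth 0.62 982 348.4246435845214 166.53665987780042 331 363 144 188
side sleeve_mid 0.56 136 352.5147058823529 153.14705882352942 347 358 146 159
```

View pics/dial.png

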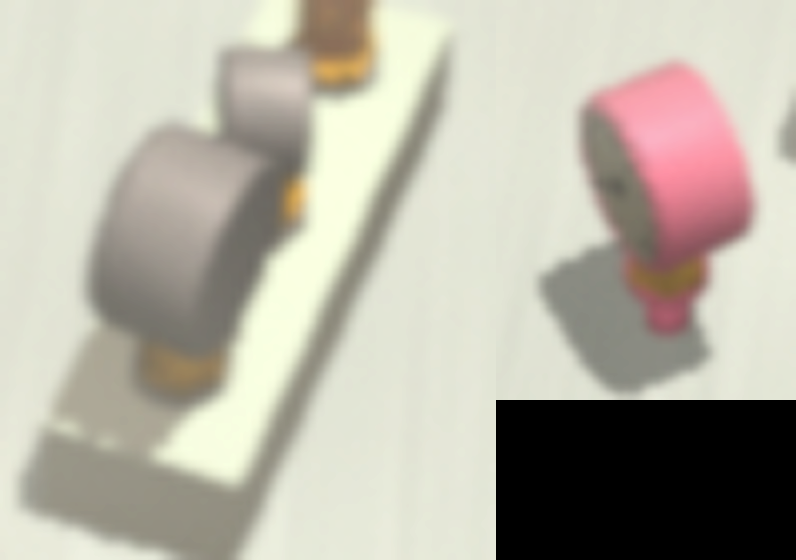

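```bash
cat >> h.py <<'E'
from scipy.spatial.transform import Rotation as Ro
def plan(x,y,z,yawY):
    """deltas in tool axes (after turning) so that tool y points at heading yawY deg (mod 180)"""
    s=ctrl.read_state(); R=Ro.from_rotvec(s['ee_rot']).as_matrix(); p=np.array(s['eef_pos'])
    h=np.degrees(np.arctan2(R[1,1],R[0,1])); d=(yawY-h+90)%180-90
    D=R.T@(np.array([x,y,z])-p); R2=Ro.from_euler('z',d,degrees=True).as_matrix()@R; D2=R2.T@(np.array([x,y,z])-p)
    print("pos",p.round(1),"toolx",R[:,0].round(3),"tooly",R[:,1].round(3),"toolz",R[:,2].round(4),"head",round(h,2),"F",np.round(s['ft_force'],2),"gap",round(s['finger_gap'],3),"grip",round(s['grip_force'],1),"j",np.round(s['joints'],2),"t",round(s['clock'],2))
    print("tool yaw cmd",round(-d,2),"or",round(-d+180*np.sign(d),2),"shift mm before turn",D.round(1),"after turn",D2.round(1))
E
python3 - <<'E'
from h import *
plan(503,-189,200,105.3)
E
```

```text
pos [ 135.9 -507.1  248.3] toolx [0.966 0.259 0.   ] tooly [ 0.259 -0.966 -0.   ] toolz [-0.  0. -1.] head -75.0 F [0.6  0.54 0.29] gap 0.999 grip 0.0 j [-1.46  0.26 -0.05  1.26 -0.    1.42] t 1.7
tool yaw cmd -0.3 or 179.7 shift mm before turn [ 436.9 -212.2   48.3] after turn [ 438.1 -209.9   48.3]
```

play_rows:
  motion:
    - {"tx": 0.0219,"ty": -0.0106,"tz": 0,"yaw": 0,"hand": 65}
    - {"tx": 0.0219,"ty": -0.0106,"tz": 0,"yaw": 0,"hand": 65}
    - {"tx": 0.0219,"ty": -0.0106,"tz": 0,"yaw": 0,"hand": 65}
    - {"tx": 0.0219,"ty": -0.0106,"tz": 0,"yaw": 0,"hand": 65}
    - {"tx": 0.0219,"ty": -0.0106,"tz": 0,"yaw": 0,"hand": 65}
    - {"tx": 0.0219,"ty": -0.0106,"tz": 0,"yaw": 0,"hand": 65}
    - {"tx": 0.0219,"ty": -0.0106,"tz": 0,"yaw": 0,"hand": 65}
    - {"tx": 0.0219,"ty": -0.0106,"tz": 0,"yaw": 0,"hand": 65}
    - {"tx": 0.0219,"ty": -0.0106,"tz": 0,"yaw": 0,"hand": 65}
    - {"tx": 0.0219,"ty": -0.0106,"tz": 0,"yaw": 0,"hand": 65}
  grip_force: 20

```text
clock: 2.53
eef_pos: [320.7, -347.2, 248.4]
ee_rot: [3.115, 0.41, 0.0]
ft_force: [0.2, 0.5, -0.2]
finger_gap: 0.65
grip_force: 0.0
```

play_rows:
  motion:
    - {"tx": 0.0219,"ty": -0.0106,"tz": 0,"yaw": 0,"hand": 65}
    - {"tx": 0.0219,"ty": -0.0106,"tz": 0,"yaw": 0,"hand": 65}
    - {"tx": 0.0219,"ty": -0.0106,"tz": 0,"yaw": 0,"hand": 65}
    - {"tx": 0.0219,"ty": -0.0106,"tz": 0,"yaw": 0,"hand": 65}
    - {"tx": 0.0219,"ty": -0.0106,"tz": 0,"yaw": 0,"hand": 65}
    - {"tx": 0.0219,"ty": -0.0106,"tz": 0,"yaw": 0,"hand": 65}
    - {"tx": 0.0219,"ty": -0.0106,"tz": 0,"yaw": 0,"hand": 65}
    - {"tx": 0.0219,"ty": -0.0106,"tz": 0,"yaw": 0,"hand": 65}
    - {"tx": 0.0219,"ty": -0.0106,"tz": 0,"yaw": 0,"hand": 65}
    - {"tx": 0.0,"ty": 0,"tz": 0,"yaw": 0,"hand": 65}

```text
clock: 3.37
eef_pos: [487.9, -202.7, 248.1]
ee_rot: [-3.114, -0.414, -0.001]
ft_force: [-0.6, 0.2, -1.1]
finger_gap: 0.65
grip_force: 0.0
```

Run:
```python
from h import *
plan(503,-189,95,105.3)
```

```text
pos [ 487.9 -202.7  248.1] toolx [0.965 0.261 0.001] tooly [ 0.261 -0.965 -0.   ] toolz [ 6.e-04  6.e-04 -1.e+00] head -74.85 F [-0.57  0.16 -1.11] gap 0.65 grip 0.0 j [-0.55  0.27 -0.04  1.26  0.    2.33] t 3.37
tool yaw cmd -0.15 or 179.85 shift mm before turn [ 18.   -9.2 153.1] after turn [ 18.1  -9.2 153.1]
```

play_rows:
  motion:
    - {"tx": 0.009,"ty": -0.0046,"tz": 0,"yaw": 0,"hand": 65}
    - {"tx": 0.009,"ty": -0.0046,"tz": 0,"yaw": 0,"hand": 65}
    - {"tx": 0,"ty": 0,"tz": 0.02,"yaw": 0,"hand": 65}
    - {"tx": 0,"ty": 0,"tz": 0.02,"yaw": 0,"hand": 65}
    - {"tx": 0,"ty": 0,"tz": 0.02,"yaw": 0,"hand": 65}
    - {"tx": 0,"ty": 0,"tz": 0.015,"yaw": 0,"hand": 65}
    - {"tx": 0,"ty": 0,"tz": 0.01,"yaw": 0,"hand": 65}
    - {"tx": 0,"ty": 0,"tz": 0.01,"yaw": 0,"hand": 65}
    - {"tx": 0,"ty": 0,"tz": 0.005,"yaw": 0,"hand": 65}
    - {"tx": 0,"ty": 0,"tz": 0,"yaw": 0,"hand": 65}

```text
clock: 4.2
eef_pos: [500.3, -191.2, 147.5]
ee_rot: [-3.114, -0.409, 0.002]
ft_force: [-0.5, -0.7, -0.2]
finger_gap: 0.648
grip_force: 0.0
```

Run:
```python
from h import *
plan(503,-189,95,105.3)
o=[]
for n,(x,y) in(("side",(310,110)),("top",(365,190))):
    c=eyes.read_camera(n); o.append(cv2.resize(c["img"][y:y+75,x:x+100,::-1],(400,300),interpolation=cv2.INTER_CUBIC))
cv2.imwrite("pics/app.png",np.hstack(o))
```

```text
pos [ 500.3 -191.2  147.5] toolx [ 0.966  0.258 -0.001] tooly [ 0.258 -0.966 -0.001] toolz [-1.2e-03  7.0e-04 -1.0e+00] head -75.03 F [-0.45 -0.7  -0.2 ] gap 0.648 grip 0.0 j [-0.52  0.33 -0.23  1.01  0.    2.36] t 4.2
tool yaw cmd -0.33 or 179.67 shift mm before turn [ 3.3 -1.4 52.5] after turn [ 3.3 -1.4 52.5]
```

View pics/app.png

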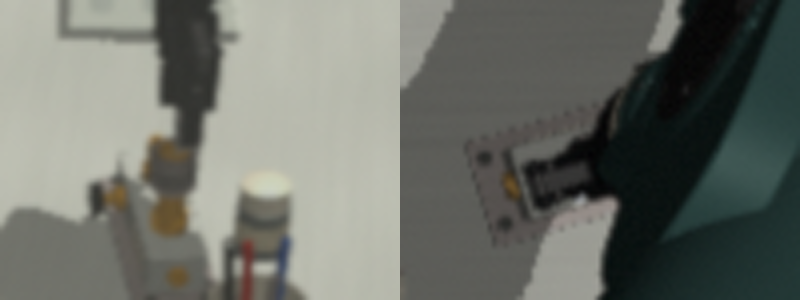

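play_rows:
  motion:
    - {"tx": 0.0033,"ty": -0.0014,"tz": 0.0,"yaw": 0,"hand": 65}
    - {"tx": 0,"ty": 0,"tz": 0.01,"yaw": 0,"hand": 65}
    - {"tx": 0,"ty": 0,"tz": 0.01,"yaw": 0,"hand": 65}
    - {"tx": 0,"ty": 0,"tz": 0.01,"yaw": 0,"hand": 65}
    - {"tx": 0,"ty": 0,"tz": 0.01,"yaw": 0,"hand": 65}
    - {"tx": 0,"ty": 0,"tz": 0.01,"yaw": 0,"hand": 65}
    - {"tx": 0,"ty": 0,"tz": 0.002,"yaw": 0,"hand": 65}
    - {"tx": 0,"ty": 0,"tz": 0,"yaw": 0,"hand": 65}
    - {"tx": 0,"ty": 0,"tz": 0,"yaw": 0,"hand": 65}
    - {"tx": 0,"ty": 0,"tz": 0,"yaw": 0,"hand": 65}

```text
clock: 5.13
eef_pos: [504.0, -189.3, 97.0]
ee_rot: [3.114, 0.41, 0.001]
ft_force: [-0.1, -0.0, -0.8]
finger_gap: 0.652
grip_force: 0.0
```

play_rows:
  motion:
    - {"tx": 0,"ty": 0,"tz": 0,"yaw": 0,"hand": 30}
    - {"tx": 0,"ty": 0,"tz": 0,"yaw": 0,"hand": 30}
    - {"tx": 0,"ty": 0,"tz": 0,"yaw": 0,"hand": 30}
    - {"tx": 0,"ty": 0,"tz": 0,"yaw": 0,"hand": 30}
    - {"tx": 0,"ty": 0,"tz": 0,"yaw": 0,"hand": 30}
    - {"tx": 0,"ty": 0,"tz": 0,"yaw": 0,"hand": 30}
    - {"tx": 0,"ty": 0,"tz": 0,"yaw": 0,"hand": 30}
    - {"tx": 0,"ty": 0,"tz": 0,"yaw": 0,"hand": 30}
    - {"tx": 0,"ty": 0,"tz": 0,"yaw": 0,"hand": 30}
    - {"tx": 0,"ty": 0,"tz": 0,"yaw": 0,"hand": 30}
  grip_force: 20

```text
clock: 5.97
eef_pos: [504.2, -190.6, 97.2]
ee_rot: [3.112, 0.408, 0.002]
ft_force: [0.0, -7.5, 2.0]
finger_gap: 0.438
grip_force: 22.4
```

Run:
```python
from h import *
plan(503,-189,95,105.3)
s=ctrl.read_state();print(s['torque'],Ro.from_rotvec(s['ee_rot']).as_matrix().T@s['ft_force'])
```

```text
pos [ 504.2 -190.6   97.2] toolx [0.966 0.258 0.001] tooly [ 0.258 -0.966  0.003] toolz [ 0.0015 -0.0031 -1.    ] head -75.05 F [ 0.02 -7.5   1.97] gap 0.438 grip 22.4 j [-0.51  0.38 -0.31  0.88 -0.    2.37] t 5.97
tool yaw cmd -0.35 or 179.65 shift mm before turn [-0.8 -1.9  2.1] after turn [-0.8 -1.9  2.1]
[-1.60624697 -0.01315409 -0.06993161] [-1.91527798  7.25653825 -1.94244021]
```

play_rows:
  motion:
    - {"tx": 0,"ty": 0.0014,"tz": 0,"yaw": 0,"hand": 30}
    - {"tx": 0,"ty": 0,"tz": 0,"yaw": 0,"hand": 30}
    - {"tx": 0,"ty": 0,"tz": 0,"yaw": 0,"hand": 30}
    - {"tx": 0,"ty": 0,"tz": 0,"yaw": 0,"hand": 30}
    - {"tx": 0,"ty": 0,"tz": 0,"yaw": 0,"hand": 30}
    - {"tx": 0,"ty": 0,"tz": 0,"yaw": 0,"hand": 30}
    - {"tx": 0,"ty": 0,"tz": 0,"yaw": 0,"hand": 30}
    - {"tx": 0,"ty": 0,"tz": 0,"yaw": 0,"hand": 30}
    - {"tx": 0,"ty": 0,"tz": 0,"yaw": 0,"hand": 30}
    - {"tx": 0,"ty": 0,"tz": 0,"yaw": 0,"hand": 30}
  grip_force: 70

```text
clock: 6.8
eef_pos: [504.2, -190.7, 96.9]
ee_rot: [3.114, 0.41, 0.002]
ft_force: [-0.5, 0.7, 5.2]
finger_gap: 0.438
grip_force: 70.2
```

play_rows:
  motion:
    - {"tx": 0,"ty": 0,"tz": 0.002,"yaw": 0,"hand": 30}
    - {"tx": 0,"ty": 0,"tz": 0.002,"yaw": 0,"hand": 30}
    - {"tx": 0,"ty": 0,"tz": 0.002,"yaw": 0,"hand": 30}
    - {"tx": 0,"ty": 0,"tz": 0.001,"yaw": 0,"hand": 30}
    - {"tx": 0,"ty": 0,"tz": 0.001,"yaw": 0,"hand": 30}
    - {"tx": 0,"ty": 0,"tz": 0.001,"yaw": 0,"hand": 30}
    - {"tx": 0,"ty": 0,"tz": 0.001,"yaw": 0,"hand": 30}
    - {"tx": 0,"ty": 0,"tz": 0.0,"yaw": 0,"hand": 30}
    - {"tx": 0,"ty": 0,"tz": 0,"yaw": 0,"hand": 30}
    - {"tx": 0,"ty": 0,"tz": 0,"yaw": 0,"hand": 30}

```text
clock: 7.63
eef_pos: [504.3, -190.6, 87.1]
ee_rot: [3.114, 0.41, 0.002]
ft_force: [-1.8, 2.1, 9.0]
finger_gap: 0.432
grip_force: 70.6
```

play_rows:
  motion:
    - {"tx": 0,"ty": 0,"tz": 0.001,"yaw": 0,"hand": 30}
    - {"tx": 0,"ty": 0,"tz": 0.001,"yaw": 0,"hand": 30}
    - {"tx": 0,"ty": 0,"tz": 0,"yaw": 0,"hand": 30}
    - {"tx": 0,"ty": 0,"tz": 0,"yaw": 0,"hand": 30}
    - {"tx": 0,"ty": 0,"tz": 0,"yaw": 0,"hand": 30}
    - {"tx": 0,"ty": 0,"tz": 0,"yaw": 0,"hand": 30}
    - {"tx": 0,"ty": 0,"tz": 0,"yaw": 0,"hand": 30}
    - {"tx": 0,"ty": 0,"tz": 0,"yaw": 0,"hand": 30}
    - {"tx": 0,"ty": 0,"tz": 0,"yaw": 0,"hand": 30}
    - {"tx": 0,"ty": 0,"tz": 0.0,"yaw": 0,"hand": 30}

```text
clock: 8.47
eef_pos: [504.3, -190.7, 86.2]
ee_rot: [3.113, 0.41, 0.003]
ft_force: [-7.5, 4.4, 27.8]
finger_gap: 0.427
grip_force: 72.7
```

play_rows:
  motion:
    - {"tx": 0,"ty": 0,"tz": -0.001,"yaw": 0,"hand": 30}
    - {"tx": 0,"ty": 0,"tz": -0.001,"yaw": 0,"hand": 30}
    - {"tx": 0,"ty": 0,"tz": -0.001,"yaw": 0,"hand": 30}
    - {"tx": 0,"ty": 0,"tz": -0.001,"yaw": 0,"hand": 30}
    - {"tx": 0,"ty": 0,"tz": -0.0005,"yaw": 0,"hand": 30}
    - {"tx": 0,"ty": 0,"tz": 0,"yaw": 0,"hand": 30}
    - {"tx": 0,"ty": 0,"tz": 0,"yaw": 0,"hand": 30}
    - {"tx": 0,"ty": 0,"tz": 0,"yaw": 0,"hand": 30}
    - {"tx": 0,"ty": 0,"tz": 0,"yaw": 0,"hand": 30}
    - {"tx": 0,"ty": 0,"tz": 0.0,"yaw": 0,"hand": 30}

```text
clock: 9.3
eef_pos: [504.2, -190.7, 89.6]
ee_rot: [3.114, 0.41, 0.002]
ft_force: [-0.9, 1.5, 8.1]
finger_gap: 0.429
grip_force: 70.6
```

play_rows:
  motion:
    - {"tx": 0,"ty": 0,"tz": -0.001,"yaw": 0,"hand": 30}
    - {"tx": 0,"ty": 0,"tz": -0.001,"yaw": 0,"hand": 30}
    - {"tx": 0,"ty": 0,"tz": -0.0005,"yaw": 0,"hand": 30}
    - {"tx": 0,"ty": 0,"tz": 0,"yaw": 0,"hand": 30}
    - {"tx": 0,"ty": 0,"tz": 0,"yaw": 0,"hand": 30}
    - {"tx": 0,"ty": 0,"tz": 0,"yaw": 0,"hand": 30}
    - {"tx": 0,"ty": 0,"tz": 0,"yaw": 0,"hand": 30}
    - {"tx": 0,"ty": 0,"tz": 0,"yaw": 0,"hand": 30}
    - {"tx": 0,"ty": 0,"tz": 0,"yaw": 0,"hand": 30}
    - {"tx": 0,"ty": 0,"tz": 0.0,"yaw": 0,"hand": 30}

```text
clock: 10.13
eef_pos: [504.2, -190.6, 90.9]
ee_rot: [-3.115, -0.41, -0.0]
ft_force: [5.3, -2.2, -9.9]
finger_gap: 0.432
grip_force: 72.3
```

play_rows:
  motion:
    - {"tx": 0,"ty": 0,"tz": 0.001,"yaw": 0,"hand": 65}
    - {"tx": 0,"ty": 0,"tz": 0,"yaw": 0,"hand": 65}
    - {"tx": 0,"ty": 0,"tz": 0,"yaw": 0,"hand": 65}
    - {"tx": 0,"ty": 0,"tz": 0,"yaw": 0,"hand": 65}
    - {"tx": 0,"ty": 0,"tz": -0.01,"yaw": 0,"hand": 65}
    - {"tx": 0,"ty": 0,"tz": -0.015,"yaw": 0,"hand": 65}
    - {"tx": 0,"ty": 0,"tz": -0.015,"yaw": 0,"hand": 65}
    - {"tx": 0,"ty": 0,"tz": -0.015,"yaw": 0,"hand": 65}
    - {"tx": 0,"ty": 0,"tz": 0,"yaw": -6.95,"hand": 65}
    - {"tx": 0,"ty": 0,"tz": 0.0,"yaw": -6.95,"hand": 65}

```text
clock: 10.97
eef_pos: [504.3, -190.7, 146.3]
ee_rot: [3.039, 0.791, 0.002]
ft_force: [0.6, 0.4, -0.4]
finger_gap: 0.652
grip_force: 0.0
```

play_rows:
  motion:
    - {"tx": 0,"ty": 0,"tz": 0,"yaw": -6.95,"hand": 65}
    - {"tx": 0,"ty": 0,"tz": 0,"yaw": -6.95,"hand": 65}
    - {"tx": 0,"ty": 0,"tz": 0,"yaw": -6.95,"hand": 65}
    - {"tx": 0,"ty": 0,"tz": 0,"yaw": -6.95,"hand": 65}
    - {"tx": 0,"ty": 0,"tz": 0,"yaw": -6.95,"hand": 65}
    - {"tx": 0,"ty": 0,"tz": 0,"yaw": -6.95,"hand": 65}
    - {"tx": 0,"ty": 0,"tz": 0,"yaw": -6.95,"hand": 65}
    - {"tx": 0,"ty": 0,"tz": 0,"yaw": -6.95,"hand": 65}
    - {"tx": 0,"ty": 0,"tz": 0,"yaw": -6.95,"hand": 65}
    - {"tx": 0,"ty": 0,"tz": 0.0,"yaw": -6.95,"hand": 65}

```text
clock: 11.8
eef_pos: [503.8, -190.4, 145.4]
ee_rot: [2.045, 2.384, 0.0]
ft_force: [0.3, -0.2, 0.0]
finger_gap: 0.649
grip_force: 0.0
```

play_rows:
  motion:
    - {"tx": 0,"ty": 0,"tz": 0,"yaw": -6.95,"hand": 50}
    - {"tx": 0,"ty": 0,"tz": 0,"yaw": 0,"hand": 50}
    - {"tx": 0,"ty": 0,"tz": 0,"yaw": 0,"hand": 50}
    - {"tx": 0,"ty": 0,"tz": 0,"yaw": 0,"hand": 50}
    - {"tx": 0,"ty": 0,"tz": 0,"yaw": 0,"hand": 50}
    - {"tx": 0,"ty": 0,"tz": 0,"yaw": 0,"hand": 50}
    - {"tx": 0,"ty": 0,"tz": 0,"yaw": 0,"hand": 50}
    - {"tx": 0,"ty": 0,"tz": 0,"yaw": 0,"hand": 50}
    - {"tx": 0,"ty": 0,"tz": 0,"yaw": 0,"hand": 50}
    - {"tx": 0,"ty": 0,"tz": 0.0,"yaw": 0,"hand": 50}

```text
clock: 12.63
eef_pos: [503.9, -190.5, 145.3]
ee_rot: [1.905, 2.498, -0.0]
ft_force: [-0.2, -0.2, 0.8]
finger_gap: 0.501
grip_force: 0.0
```

Run:
```python
from h import *
plan(504,-190.7,123,15.3)
```

```text
pos [ 503.9 -190.5  145.3] toolx [-0.264  0.964 -0.   ] tooly [ 0.964  0.264 -0.   ] toolz [-0. -0. -1.] head 15.33 F [-0.17 -0.19  0.78] gap 0.501 grip 0.0 j [-0.51  0.34 -0.23  1.01 -0.    0.79] t 12.63
tool yaw cmd 0.03 or -179.97 shift mm before turn [-0.2  0.1 22.3] after turn [-0.2  0.1 22.3]
```

play_rows:
  motion:
    - {"tx": 0,"ty": 0,"tz": 0.01,"yaw": 0,"hand": 50}
    - {"tx": 0,"ty": 0,"tz": 0.008,"yaw": 0,"hand": 50}
    - {"tx": 0,"ty": 0,"tz": 0.004,"yaw": 0,"hand": 50}
    - {"tx": 0,"ty": 0,"tz": 0,"yaw": 0,"hand": 20}
    - {"tx": 0,"ty": 0,"tz": 0,"yaw": 0,"hand": 20}
    - {"tx": 0,"ty": 0,"tz": 0,"yaw": 0,"hand": 20}
    - {"tx": 0,"ty": 0,"tz": 0,"yaw": 0,"hand": 20}
    - {"tx": 0,"ty": 0,"tz": 0,"yaw": 0,"hand": 20}
    - {"tx": 0,"ty": 0,"tz": 0,"yaw": 0,"hand": 20}
    - {"tx": 0,"ty": 0,"tz": 0.0,"yaw": 0,"hand": 20}
  grip_force: 20

```text
clock: 13.47
eef_pos: [503.1, -190.6, 123.3]
ee_rot: [-1.905, -2.497, 0.002]
ft_force: [-4.2, -2.6, 0.8]
finger_gap: 0.267
grip_force: 20.8
```

Run:
```python
from h import *
plan(504,-190.7,123,15.3)
s=ctrl.read_state();print(Ro.from_rotvec(s['ee_rot']).as_matrix().T@s['ft_force'])
```

```text
pos [ 503.1 -190.6  123.3] toolx [-0.264  0.964  0.   ] tooly [ 0.964  0.264 -0.002] toolz [-1.6e-03 -4.0e-04 -1.0e+00] head 15.33 F [-4.21 -2.64  0.84] gap 0.267 grip 20.8 j [-0.51  0.35 -0.27  0.95 -0.    0.79] t 13.47
tool yaw cmd 0.03 or -179.97 shift mm before turn [-0.3  0.8  0.3] after turn [-0.3  0.8  0.3]
[-1.43333999 -4.75988357 -0.83511222]
```

play_rows:
  motion:
    - {"tx": 0,"ty": 0,"tz": 0,"yaw": 0,"hand": 60}
    - {"tx": 0,"ty": 0,"tz": 0,"yaw": 0,"hand": 60}
    - {"tx": 0,"ty": 0,"tz": 0,"yaw": 0,"hand": 60}
    - {"tx": 0,"ty": 0,"tz": -0.02,"yaw": 0,"hand": 60}
    - {"tx": 0,"ty": 0,"tz": -0.03,"yaw": 0,"hand": 60}
    - {"tx": 0,"ty": 0,"tz": -0.03,"yaw": 0,"hand": 60}
    - {"tx": 0.02,"ty": 0,"tz": -0.03,"yaw": 0,"hand": 65}
    - {"tx": 0.03,"ty": 0,"tz": 0,"yaw": 0,"hand": 65}
    - {"tx": 0.03,"ty": 0,"tz": 0,"yaw": 0,"hand": 65}
    - {"tx": 0.03,"ty": 0,"tz": 0.0,"yaw": 0,"hand": 65}

```text
clock: 14.3
eef_pos: [474.6, -83.5, 233.8]
ee_rot: [1.905, 2.497, 0.001]
ft_force: [-0.6, -0.6, -0.8]
finger_gap: 0.651
grip_force: 0.0
```

```bash
cat > fit.py <<'E'
from h import *
from scipy.optimize import minimize
np.set_printoptions(precision=2,suppress=True)
t=dict(np.load("top0.npz"));s=dict(np.load("side0.npz"))
th=np.linspace(0,2*np.pi,40,endpoint=False)
def hull(c,X):
    return cv2.convexHull(np.array([P(c,p) for p in X],np.float32))
def mask(c,X):
    m=np.zeros((400*4,640*4),np.uint8); h=hull(c,X); cv2.fillPoly(m,[np.round((h*4+1.5)).astype(int)],1)
    return cv2.resize(m.astype(np.float32),(640,400),interpolation=cv2.INTER_AREA)
def drum(x,y,z,yaw):
    a=np.radians(yaw); ex=np.array([np.cos(a),np.sin(a),0]);ey=np.array([-np.sin(a),np.cos(a),0])
    return [np.array([x,y,z])+d*ex+31.5*(np.cos(q)*ey+np.sin(q)*np.array([0,0,1])) for d in(-17,17) for q in th]
def tube(x,y,z0,z1,r): return [np.array([x+r*np.cos(q),y+r*np.sin(q),z]) for z in(z0,z1) for q in th]
def cen(m): y,x=np.indices(m.shape); return np.array([(m*x).sum(),(m*y).sum()])/m.sum()
E
python3 - <<'E'
from fit import *
from rig import eyes
plan(490,287,200,-20)
for n,c0 in(("top",t),("side",s)):
    c=eyes.read_camera(n); cv2.imwrite(f"pics/{n}1.png",c["img"][:,:,::-1])
    print(n,np.abs(c["cam_to_world"]-c0["cam_to_world"]).max())
    r=eyes.trace(n,"gauge_center"); print([(q["score"],cen(q["mask"].astype(float)),q["mask"].sum()) for q in r[:3]])
    tgt=np.array((211,240) if n=="top" else (341,267))
    r=[q for q in r if np.linalg.norm(cen(q["mask"].astype(float))-tgt)<12]
    if r:
        m=r[0]["mask"].astype(np.float32); np.save(n+"_g.npy",m)
        best=min(((np.abs(mask(c,drum(x,y,95.5,w))-m)[200:320].sum(),x,y,w) for x in range(482,500,2) for y in range(279,299,2) for w in(-26,-22,-18,-14)))
        print("fit",best,"pred area",mask(c,drum(*best[1:3],95.5,best[3])).sum(),"cen",cen(mask(c,drum(490,287,95.5,-20))),cen(m))
print("sleeve pred top",cen(mask(t,tube(502.7,-190.8,81,113,19))),"side",cen(mask(s,tube(502.7,-190.8,81,113,19))),"meas 413.56 230.2 / side 352.5 153.1")
print("mouth pred",P(t,(502.7,-190.8,115)),P(s,(502.7,-190.8,115)),"meas 414.1,229.6 / 353.4,146.6")
for n,c in(("top",t),("side",s)):
  for d in((1,0),(0,1)): print(n,d,P(c,(490+d[0],287+d[1],95))-P(c,(490,287,95)))
E
```

```text
pos [474.6 -83.5 233.8] toolx [-0.26  0.96 -0.  ] tooly [0.96 0.26 0.  ] toolz [ 0. -0. -1.] head 15.31 F [-0.61 -0.63 -0.76] gap 0.651 grip 0.0 j [-0.34  0.19 -0.18  1.19  0.    0.96] t 14.3
tool yaw cmd 35.31 or -144.69 shift mm before turn [353.3 112.7  33.8] after turn [ 353.5 -112.3   33.5]
top 0.0
[(0.97, array([211.91, 241.07]), np.int64(427)), (0.75, array([171.03, 211.68]), np.int64(549))]
fit (np.float32(36.8125), 488, 291, -18) pred area 424.6875 cen [213.82 240.51] [211.91 241.07]
side 0.0
[(0.76, array([304.81, 302.71]), np.int64(713)), (0.55, array([342.11, 266.73]), np.int64(586))]
fit (np.float32(95.625), 492, 293, -18) pred area 538.375 cen [342.74 263.72] [342.11 266.73]
sleeve pred top [414.43 230.21] side [353.07 151.75] meas 413.56 230.2 / side 352.5 153.1
mouth pred [415.84 229.82] [353.38 146.77] meas 414.1,229.6 / 353.4,146.6
top (1, 0) [ 0.   -0.42]
top (0, 1) [-0.42  0.01]
side (1, 0) [-0.43 -0.04]
side (0, 1) [-0.04  0.31]
```

play_rows:
  motion:
    - {"tx": 0.0273,"ty": 0.00865,"tz": 0,"yaw": 0,"hand": 65}
    - {"tx": 0.0273,"ty": 0.00865,"tz": 0,"yaw": 0,"hand": 65}
    - {"tx": 0.0273,"ty": 0.00865,"tz": 0,"yaw": 0,"hand": 65}
    - {"tx": 0.0273,"ty": 0.00865,"tz": 0,"yaw": 0,"hand": 65}
    - {"tx": 0.0273,"ty": 0.00865,"tz": 0,"yaw": 0,"hand": 65}
    - {"tx": 0.0273,"ty": 0.00865,"tz": 0,"yaw": 0,"hand": 65}
    - {"tx": 0.0273,"ty": 0.00865,"tz": 0,"yaw": 0,"hand": 65}
    - {"tx": 0.0273,"ty": 0.00865,"tz": 0,"yaw": 0,"hand": 65}
    - {"tx": 0.0273,"ty": 0.00865,"tz": 0,"yaw": 0,"hand": 65}
    - {"tx": 0.0273,"ty": 0.00865,"tz": 0,"yaw": 0,"hand": 65}

```text
clock: 15.33
eef_pos: [486.7, 202.6, 233.2]
ee_rot: [1.906, 2.497, 0.0]
ft_force: [1.0, -1.5, 1.0]
finger_gap: 0.649
grip_force: 0.0
```

play_rows:
  motion:
    - {"tx": 0.0273,"ty": 0.00865,"tz": 0,"yaw": 0,"hand": 65}
    - {"tx": 0.0273,"ty": 0.00865,"tz": 0,"yaw": 0,"hand": 65}
    - {"tx": 0.0273,"ty": 0.00865,"tz": 0,"yaw": 0,"hand": 65}
    - {"tx": 0,"ty": 0,"tz": 0.01,"yaw": 6.86,"hand": 65}
    - {"tx": 0,"ty": 0,"tz": 0.01,"yaw": 6.86,"hand": 65}
    - {"tx": 0,"ty": 0,"tz": 0.01,"yaw": 6.86,"hand": 65}
    - {"tx": 0,"ty": 0,"tz": 0.01,"yaw": 6.86,"hand": 65}
    - {"tx": 0,"ty": 0,"tz": 0.01,"yaw": 6.86,"hand": 65}
    - {"tx": 0,"ty": 0,"tz": 0,"yaw": 0,"hand": 65}
    - {"tx": 0,"ty": 0,"tz": 0,"yaw": 0,"hand": 65}

```text
clock: 16.17
eef_pos: [489.8, 287.1, 183.0]
ee_rot: [-2.554, -1.829, 0.001]
ft_force: [0.3, -0.7, 0.0]
finger_gap: 0.651
grip_force: 0.0
```

Run:
```python
from h import *
plan(489.3,289,96,-19)
```

```text
pos [489.8 287.1 183. ] toolx [ 0.322  0.947 -0.001] tooly [ 0.947 -0.322 -0.001] toolz [-7.e-04 -3.e-04 -1.e+00] head -18.78 F [ 0.33 -0.67  0.  ] gap 0.651 grip 0.0 j [ 0.39  0.36 -0.08  1.13 -0.    2.29] t 16.17
tool yaw cmd 0.22 or -179.78 shift mm before turn [ 1.7 -1.  87. ] after turn [ 1.7 -1.  87. ]
```

play_rows:
  motion:
    - {"tx": 0.0017,"ty": -0.001,"tz": 0.01,"yaw": 0,"hand": 65}
    - {"tx": 0,"ty": 0,"tz": 0.015,"yaw": 0,"hand": 65}
    - {"tx": 0,"ty": 0,"tz": 0.015,"yaw": 0,"hand": 65}
    - {"tx": 0,"ty": 0,"tz": 0.015,"yaw": 0,"hand": 65}
    - {"tx": 0,"ty": 0,"tz": 0.015,"yaw": 0,"hand": 65}
    - {"tx": 0,"ty": 0,"tz": 0.01,"yaw": 0,"hand": 65}
    - {"tx": 0,"ty": 0,"tz": 0.007,"yaw": 0,"hand": 65}
    - {"tx": 0,"ty": 0,"tz": 0,"yaw": 0,"hand": 65}
    - {"tx": 0,"ty": 0,"tz": 0,"yaw": 0,"hand": 65}
    - {"tx": 0,"ty": 0,"tz": 0,"yaw": 0,"hand": 65}

```text
clock: 17.0
eef_pos: [489.3, 289.7, 97.0]
ee_rot: [2.556, 1.826, 0.002]
ft_force: [-0.1, -0.5, 0.4]
finger_gap: 0.652
grip_force: 0.0
```

play_rows:
  motion:
    - {"tx": 0,"ty": 0,"tz": 0,"yaw": 0,"hand": 20}
    - {"tx": 0,"ty": 0,"tz": 0,"yaw": 0,"hand": 20}
    - {"tx": 0,"ty": 0,"tz": 0,"yaw": 0,"hand": 20}
    - {"tx": 0,"ty": 0,"tz": 0,"yaw": 0,"hand": 20}
    - {"tx": 0,"ty": 0,"tz": 0,"yaw": 0,"hand": 20}
    - {"tx": 0,"ty": 0,"tz": 0,"yaw": 0,"hand": 20}
    - {"tx": 0,"ty": 0,"tz": 0,"yaw": 0,"hand": 20}
    - {"tx": 0,"ty": 0,"tz": 0,"yaw": 0,"hand": 20}
    - {"tx": 0,"ty": 0,"tz": 0,"yaw": 0,"hand": 20}
    - {"tx": 0,"ty": 0,"tz": 0,"yaw": 0,"hand": 20}
  grip_force: 20

```text
clock: 17.83
eef_pos: [489.1, 289.7, 96.9]
ee_rot: [2.557, 1.826, 0.002]
ft_force: [-0.6, -0.8, 6.2]
finger_gap: 0.4
grip_force: 24.9
```

Run:
```python
from h import *
plan(489.3,289,96,-19)
s=ctrl.read_state();print(Ro.from_rotvec(s['ee_rot']).as_matrix().T@s['ft_force'],s['torque'])
```

```text
pos [489.1 289.7  96.9] toolx [0.325 0.946 0.001] tooly [ 0.946 -0.325  0.001] toolz [ 1.e-03  5.e-04 -1.e+00] head -18.94 F [-0.56 -0.8   6.22] gap 0.4 grip 24.9 j [ 0.39  0.42 -0.23  0.91  0.    2.29] t 17.83
tool yaw cmd 0.06 or -179.94 shift mm before turn [-0.6  0.4  0.9] after turn [-0.6  0.4  0.9]
[-0.93158855 -0.2649491  -6.22159715] [ 0.08743873  0.16937765 -0.02949224]
```

play_rows:
  motion:
    - {"tx": 0,"ty": 0,"tz": 0,"yaw": 0,"hand": 20}
    - {"tx": 0,"ty": 0,"tz": 0,"yaw": 0,"hand": 20}
    - {"tx": 0,"ty": 0,"tz": -0.005,"yaw": 0,"hand": 20}
    - {"tx": 0,"ty": 0,"tz": -0.01,"yaw": 0,"hand": 20}
    - {"tx": 0,"ty": 0,"tz": -0.02,"yaw": 0,"hand": 20}
    - {"tx": 0,"ty": 0,"tz": -0.025,"yaw": 0,"hand": 20}
    - {"tx": 0,"ty": 0,"tz": -0.03,"yaw": 0,"hand": 20}
    - {"tx": 0,"ty": 0,"tz": -0.03,"yaw": 0,"hand": 20}
    - {"tx": 0,"ty": 0,"tz": -0.03,"yaw": 0,"hand": 20}
    - {"tx": 0,"ty": 0,"tz": 0,"yaw": 0,"hand": 20}
  grip_force: 60

```text
clock: 18.67
eef_pos: [490.2, 290.1, 252.3]
ee_rot: [2.555, 1.825, 0.011]
ft_force: [1.1, 0.7, -2.3]
finger_gap: 0.393
grip_force: 59.9
```

play_rows:
  motion:
    - {"tx": 0,"ty": 0,"tz": 0,"yaw": -6.85,"hand": 20}
    - {"tx": 0,"ty": 0,"tz": 0,"yaw": -6.85,"hand": 20}
    - {"tx": 0,"ty": 0,"tz": 0,"yaw": -6.85,"hand": 20}
    - {"tx": 0,"ty": 0,"tz": 0,"yaw": -6.85,"hand": 20}
    - {"tx": 0,"ty": 0,"tz": 0,"yaw": -6.85,"hand": 20}
    - {"tx": 0,"ty": 0,"tz": 0,"yaw": 0,"hand": 20}
    - {"tx": 0,"ty": 0,"tz": 0,"yaw": 0,"hand": 20}
    - {"tx": 0,"ty": 0,"tz": 0,"yaw": 0,"hand": 20}
    - {"tx": 0,"ty": 0,"tz": 0,"yaw": 0,"hand": 20}
    - {"tx": 0,"ty": 0,"tz": 0,"yaw": 0,"hand": 20}

```text
clock: 19.5
eef_pos: [488.8, 289.5, 246.3]
ee_rot: [-1.908, -2.496, 0.0]
ft_force: [-1.2, -0.5, -3.9]
finger_gap: 0.392
grip_force: 59.7
```

Run:
```python
from h import *
plan(502.7,-190.8,240,15.3)
s=ctrl.read_state();p=np.array(s['eef_pos'])
c=eyes.read_camera("side"); q=P(c,p+[0,0,-20]).astype(int); print(q,P(c,p+[0,0,-82]),s['torque'])
a=cv2.resize(c["img"][q[1]-40:q[1]+50,q[0]-40:q[0]+40,::-1],(480,540),interpolation=cv2.INTER_CUBIC)
cv2.imwrite("pics/held.png",a)
```

```text
pos [488.8 289.5 246.3] toolx [-0.262  0.965 -0.   ] tooly [ 0.965  0.262 -0.   ] toolz [-1.e-04 -0.e+00 -1.e+00] head 15.19 F [-1.15 -0.5  -3.9 ] gap 0.392 grip 59.7 j [0.39 0.34 0.06 1.29 0.   1.7 ] t 19.5
tool yaw cmd -0.11 or 179.89 shift mm before turn [-467.2 -112.4    6.3] after turn [-467.  -113.3    6.3]
[345 222] [344.62439691 243.18308563] [-0.00338976 -0.03475558  0.01629152]
```

View pics/held.png

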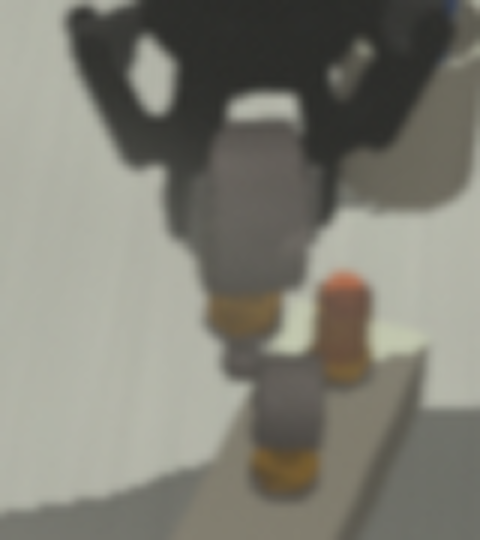

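play_rows:
  motion:
    - {"tx": -0.013,"ty": -0.003,"tz": 0,"yaw": 0,"hand": 20}
    - {"tx": -0.026,"ty": -0.00625,"tz": 0,"yaw": 0,"hand": 20}
    - {"tx": -0.026,"ty": -0.00625,"tz": 0,"yaw": 0,"hand": 20}
    - {"tx": -0.026,"ty": -0.00625,"tz": 0,"yaw": 0,"hand": 20}
    - {"tx": -0.026,"ty": -0.00625,"tz": 0,"yaw": 0,"hand": 20}
    - {"tx": -0.026,"ty": -0.00625,"tz": 0,"yaw": 0,"hand": 20}
    - {"tx": -0.026,"ty": -0.00625,"tz": 0,"yaw": 0,"hand": 20}
    - {"tx": -0.026,"ty": -0.00625,"tz": 0,"yaw": 0,"hand": 20}
    - {"tx": -0.026,"ty": -0.00625,"tz": 0,"yaw": 0,"hand": 20}
    - {"tx": -0.026,"ty": -0.00625,"tz": 0,"yaw": 0,"hand": 20}

```text
clock: 20.38
eef_pos: [496.5, 33.9, 246.4]
ee_rot: [1.907, 2.496, 0.0]
ft_force: [0.5, -0.2, -2.9]
finger_gap: 0.39
grip_force: 59.7
```

play_rows:
  motion:
    - {"tx": -0.026,"ty": -0.00625,"tz": 0,"yaw": 0,"hand": 20}
    - {"tx": -0.026,"ty": -0.00625,"tz": 0,"yaw": 0,"hand": 20}
    - {"tx": -0.026,"ty": -0.00625,"tz": 0,"yaw": 0,"hand": 20}
    - {"tx": -0.026,"ty": -0.00625,"tz": 0,"yaw": 0,"hand": 20}
    - {"tx": -0.026,"ty": -0.00625,"tz": 0,"yaw": 0,"hand": 20}
    - {"tx": -0.026,"ty": -0.00625,"tz": 0,"yaw": 0,"hand": 20}
    - {"tx": -0.026,"ty": -0.00625,"tz": 0,"yaw": 0,"hand": 20}
    - {"tx": -0.026,"ty": -0.00625,"tz": 0,"yaw": 0,"hand": 20}
    - {"tx": -0.012,"ty": -0.003,"tz": 0,"yaw": 0,"hand": 20}
    - {"tx": 0,"ty": 0,"tz": 0,"yaw": 0,"hand": 20}

```text
clock: 21.22
eef_pos: [503.4, -193.1, 246.0]
ee_rot: [1.91, 2.494, -0.001]
ft_force: [-0.7, 0.0, -3.8]
finger_gap: 0.392
grip_force: 59.7
```

Run:
```python
from h import *
plan(502.7,-190.8,205,15.3)
```

```text
pos [ 503.4 -193.1  246. ] toolx [-0.261  0.965 -0.   ] tooly [ 0.965  0.261 -0.   ] toolz [-2.e-04 -4.e-04 -1.e+00] head 15.11 F [-0.69  0.02 -3.82] gap 0.392 grip 59.7 j [-0.52  0.29 -0.02  1.26 -0.    0.79] t 21.22
tool yaw cmd -0.19 or 179.81 shift mm before turn [ 2.4 -0.1 41. ] after turn [ 2.4 -0.1 41. ]
```

play_rows:
  motion:
    - {"tx": 0.0024,"ty": -0.0001,"tz": 0.005,"yaw": -0.19,"hand": 20}
    - {"tx": 0,"ty": 0,"tz": 0.01,"yaw": 0,"hand": 20}
    - {"tx": 0,"ty": 0,"tz": 0.01,"yaw": 0,"hand": 20}
    - {"tx": 0,"ty": 0,"tz": 0.01,"yaw": 0,"hand": 20}
    - {"tx": 0,"ty": 0,"tz": 0.005,"yaw": 0,"hand": 20}
    - {"tx": 0,"ty": 0,"tz": 0,"yaw": 0,"hand": 20}
    - {"tx": 0,"ty": 0,"tz": 0,"yaw": 0,"hand": 20}
    - {"tx": 0,"ty": 0,"tz": 0,"yaw": 0,"hand": 20}
    - {"tx": 0,"ty": 0,"tz": 0,"yaw": 0,"hand": 20}
    - {"tx": 0,"ty": 0,"tz": 0,"yaw": 0,"hand": 20}

```text
clock: 22.05
eef_pos: [503.3, -188.3, 206.7]
ee_rot: [1.901, 2.5, 0.0]
ft_force: [-0.7, 1.2, -3.9]
finger_gap: 0.394
grip_force: 59.7
```

Run:
```python
from h import *
plan(502.7,-190.8,205,15.3)
c=eyes.read_camera("side"); print("mouth",P(c,(502.7,-190.8,115)),"tip",P(c,(502.7,-190.8,123)),"collar",P(c,(502.7,-190.8,148)))
a=cv2.resize(c["img"][105:180,314:394,::-1],(800,750)[:2],interpolation=cv2.INTER_CUBIC)[:600]
cv2.imwrite("pics/over.png",a)
```

```text
pos [ 503.3 -188.3  206.7] toolx [-0.267  0.964 -0.001] tooly [0.964 0.267 0.001] toolz [ 7.e-04 -3.e-04 -1.e+00] head 15.49 F [-0.68  1.17 -3.93] gap 0.394 grip 59.7 j [-0.51  0.3  -0.11  1.16  0.    0.79] t 22.05
tool yaw cmd 0.19 or -179.81 shift mm before turn [-2.3 -1.2  1.7] after turn [-2.3 -1.2  1.7]
mouth [353.37531152 146.77426792] tip [353.51922101 144.54444868] collar [353.9749856  137.48256056]
```

View pics/over.png

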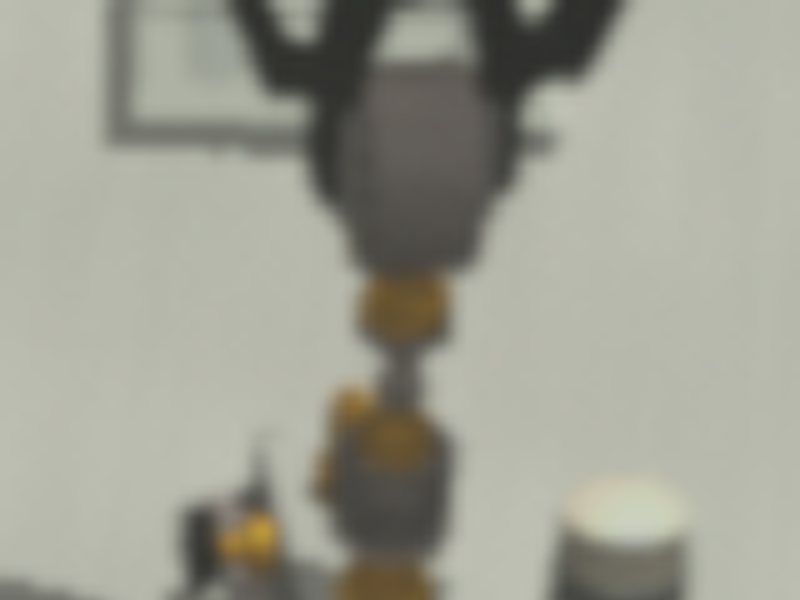

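play_rows:
  motion:
    - {"tx": -0.0023,"ty": -0.0011,"tz": 0,"yaw": 0.19,"hand": 20}
    - {"tx": 0,"ty": 0,"tz": 0,"yaw": 0,"hand": 20}
    - {"tx": 0,"ty": 0,"tz": 0,"yaw": 0,"hand": 20}
    - {"tx": 0,"ty": 0,"tz": 0,"yaw": 0,"hand": 20}
    - {"tx": 0,"ty": 0,"tz": 0.003,"yaw": 0,"hand": 20}
    - {"tx": 0,"ty": 0,"tz": 0.003,"yaw": 0,"hand": 20}
    - {"tx": 0,"ty": 0,"tz": 0.001,"yaw": 0,"hand": 20}
    - {"tx": 0,"ty": 0,"tz": 0,"yaw": 0,"hand": 20}
    - {"tx": 0,"ty": 0,"tz": 0,"yaw": 0,"hand": 20}
    - {"tx": 0,"ty": 0,"tz": 0,"yaw": 0,"hand": 20}

```text
clock: 22.93
eef_pos: [502.7, -190.8, 199.3]
ee_rot: [1.906, 2.497, 0.0]
ft_force: [0.1, -0.2, -3.1]
finger_gap: 0.393
grip_force: 59.7
```

Run:
```python
from h import *
plan(502.7,-190.8,193,15.3)
```

```text
pos [ 502.7 -190.8  199.3] toolx [-0.264  0.965 -0.   ] tooly [0.965 0.264 0.   ] toolz [ 0. -0. -1.] head 15.3 F [ 0.05 -0.23 -3.12] gap 0.393 grip 59.7 j [-0.51  0.3  -0.12  1.14 -0.    0.79] t 22.93
tool yaw cmd 0.0 or -180.0 shift mm before turn [-0.   0.   6.3] after turn [-0.   0.   6.3]
```

Exactly on target; tip about 2 mm above the mouth. Descend 6 mm.

play_rows:
  motion:
    - {"tx": 0,"ty": 0,"tz": 0.001,"yaw": 0,"hand": 20}
    - {"tx": 0,"ty": 0,"tz": 0.001,"yaw": 0,"hand": 20}
    - {"tx": 0,"ty": 0,"tz": 0.001,"yaw": 0,"hand": 20}
    - {"tx": 0,"ty": 0,"tz": 0.001,"yaw": 0,"hand": 20}
    - {"tx": 0,"ty": 0,"tz": 0.001,"yaw": 0,"hand": 20}
    - {"tx": 0,"ty": 0,"tz": 0.001,"yaw": 0,"hand": 20}
    - {"tx": 0,"ty": 0,"tz": 0,"yaw": 0,"hand": 20}
    - {"tx": 0,"ty": 0,"tz": 0,"yaw": 0,"hand": 20}
    - {"tx": 0,"ty": 0,"tz": 0,"yaw": 0,"hand": 20}
    - {"tx": 0,"ty": 0,"tz": 0,"yaw": 0,"hand": 20}

```text
clock: 23.77
eef_pos: [502.7, -190.8, 193.3]
ee_rot: [1.906, 2.497, 0.0]
ft_force: [0.7, -0.8, -2.5]
finger_gap: 0.391
grip_force: 59.7
```

play_rows:
  motion:
    - {"tx": 0,"ty": 0,"tz": 0.001,"yaw": 0,"hand": 20}
    - {"tx": 0,"ty": 0,"tz": 0.001,"yaw": 0,"hand": 20}
    - {"tx": 0,"ty": 0,"tz": 0.001,"yaw": 0,"hand": 20}
    - {"tx": 0,"ty": 0,"tz": 0.001,"yaw": 0,"hand": 20}
    - {"tx": 0,"ty": 0,"tz": 0,"yaw": 0,"hand": 20}
    - {"tx": 0,"ty": 0,"tz": 0,"yaw": 0,"hand": 20}
    - {"tx": 0,"ty": 0,"tz": 0,"yaw": 0,"hand": 20}
    - {"tx": 0,"ty": 0,"tz": 0,"yaw": 0,"hand": 20}
    - {"tx": 0,"ty": 0,"tz": 0,"yaw": 0,"hand": 20}
    - {"tx": 0,"ty": 0,"tz": 0,"yaw": 0,"hand": 20}

```text
clock: 24.6
eef_pos: [502.7, -190.8, 189.3]
ee_rot: [1.906, 2.497, 0.0]
ft_force: [5.1, -0.9, -5.1]
finger_gap: 0.39
grip_force: 59.6
```

Run:
```python
from h import *
plan(502.7,-190.8,172,15.3)
s=ctrl.read_state();print(Ro.from_rotvec(s['ee_rot']).as_matrix().T@s['ft_force'],s['torque'])
```

```text
pos [ 502.7 -190.8  189.3] toolx [-0.264  0.965 -0.   ] tooly [0.965 0.264 0.   ] toolz [ 2.e-04 -1.e-04 -1.e+00] head 15.3 F [ 5.11 -0.93 -5.08] gap 0.39 grip 59.6 j [-0.51  0.31 -0.14  1.12  0.    0.79] t 24.6
tool yaw cmd 0.0 or -180.0 shift mm before turn [ 0.  -0.  17.3] after turn [ 0.  -0.  17.3]
[-2.24707982  4.68391892  5.08540924] [-0.55234375 -1.12539003 -0.00554531]
```

play_rows:
  motion:
    - {"tx": -0.0004,"ty": 0.0006,"tz": 0,"yaw": 0,"hand": 20}
    - {"tx": 0,"ty": 0,"tz": 0,"yaw": 0,"hand": 20}
    - {"tx": 0,"ty": 0,"tz": 0.001,"yaw": 0,"hand": 20}
    - {"tx": 0,"ty": 0,"tz": 0.001,"yaw": 0,"hand": 20}
    - {"tx": 0,"ty": 0,"tz": 0.001,"yaw": 0,"hand": 20}
    - {"tx": 0,"ty": 0,"tz": 0.001,"yaw": 0,"hand": 20}
    - {"tx": 0,"ty": 0,"tz": 0,"yaw": 0,"hand": 20}
    - {"tx": 0,"ty": 0,"tz": 0,"yaw": 0,"hand": 20}
    - {"tx": 0,"ty": 0,"tz": 0,"yaw": 0,"hand": 20}
    - {"tx": 0,"ty": 0,"tz": 0,"yaw": 0,"hand": 20}

```text
clock: 25.43
eef_pos: [503.4, -191.0, 185.2]
ee_rot: [-1.906, -2.497, -0.0]
ft_force: [3.4, -1.7, -3.3]
finger_gap: 0.391
grip_force: 59.8
```

Run:
```python
from h import *
plan(502.7,-190.8,172,15.3)
s=ctrl.read_state();print(Ro.from_rotvec(s['ee_rot']).as_matrix().T@s['ft_force'],s['torque'])
```

```text
pos [ 503.4 -191.   185.2] toolx [-0.264  0.965  0.   ] tooly [0.965 0.264 0.   ] toolz [ 0.  0. -1.] head 15.3 F [ 3.37 -1.69 -3.32] gap 0.391 grip 59.8 j [-0.51  0.31 -0.15  1.11  0.    0.79] t 25.43
tool yaw cmd 0.0 or -180.0 shift mm before turn [ 0.4 -0.6 13.2] after turn [ 0.4 -0.6 13.2]
[-2.51970362  2.80236093  3.31658266] [-0.53508171 -0.69182385 -0.02026599]
```

play_rows:
  motion:
    - {"tx": -0.0006,"ty": 0.0005,"tz": 0,"yaw": 0,"hand": 20}
    - {"tx": 0,"ty": 0,"tz": 0.001,"yaw": 0,"hand": 20}
    - {"tx": 0,"ty": 0,"tz": 0.001,"yaw": 0,"hand": 20}
    - {"tx": 0,"ty": 0,"tz": 0.001,"yaw": 0,"hand": 20}
    - {"tx": 0,"ty": 0,"tz": 0.001,"yaw": 0,"hand": 20}
    - {"tx": 0,"ty": 0,"tz": 0.001,"yaw": 0,"hand": 20}
    - {"tx": 0,"ty": 0,"tz": 0.001,"yaw": 0,"hand": 20}
    - {"tx": 0,"ty": 0,"tz": 0,"yaw": 0,"hand": 20}
    - {"tx": 0,"ty": 0,"tz": 0,"yaw": 0,"hand": 20}
    - {"tx": 0,"ty": 0,"tz": 0,"yaw": 0,"hand": 20}

```text
clock: 26.27
eef_pos: [503.8, -191.4, 179.1]
ee_rot: [-1.906, -2.497, 0.0]
ft_force: [0.7, -1.9, -2.9]
finger_gap: 0.393
grip_force: 60.0
```

Run:
```python
from h import *
plan(502.7,-190.8,172,15.3)
s=ctrl.read_state();print(Ro.from_rotvec(s['ee_rot']).as_matrix().T@s['ft_force'],s['torque'])
```

```text
pos [ 503.8 -191.4  179.1] toolx [-0.264  0.965  0.   ] tooly [ 0.965  0.264 -0.   ] toolz [-4.e-04  2.e-04 -1.e+00] head 15.3 F [ 0.68 -1.88 -2.92] gap 0.393 grip 60.0 j [-0.51  0.32 -0.16  1.09 -0.    0.79] t 26.27
tool yaw cmd -0.0 or 180.0 shift mm before turn [ 0.9 -0.9  7.1] after turn [ 0.9 -0.9  7.1]
[-1.98970305  0.16181788  2.91829425] [-0.42365831  0.00403727  0.0160018 ]
```

play_rows:
  motion:
    - {"tx": -0.0008,"ty": 0,"tz": 0,"yaw": 0,"hand": 20}
    - {"tx": 0,"ty": 0,"tz": 0.001,"yaw": 0,"hand": 20}
    - {"tx": 0,"ty": 0,"tz": 0.001,"yaw": 0,"hand": 20}
    - {"tx": 0,"ty": 0,"tz": 0.001,"yaw": 0,"hand": 20}
    - {"tx": 0,"ty": 0,"tz": 0.001,"yaw": 0,"hand": 20}
    - {"tx": 0,"ty": 0,"tz": 0.001,"yaw": 0,"hand": 20}
    - {"tx": 0,"ty": 0,"tz": 0.001,"yaw": 0,"hand": 20}
    - {"tx": 0,"ty": 0,"tz": 0.0,"yaw": 0,"hand": 20}
    - {"tx": 0,"ty": 0,"tz": 0,"yaw": 0,"hand": 20}
    - {"tx": 0,"ty": 0,"tz": 0,"yaw": 0,"hand": 20}

```text
clock: 27.1
eef_pos: [504.2, -192.2, 173.3]
ee_rot: [1.906, 2.497, -0.0]
ft_force: [0.6, 0.3, -1.6]
finger_gap: 0.391
grip_force: 59.8
```

Centred now; push the last 2–3 mm.

play_rows:
  motion:
    - {"tx": 0,"ty": 0,"tz": 0.001,"yaw": 0,"hand": 20}
    - {"tx": 0,"ty": 0,"tz": 0.001,"yaw": 0,"hand": 20}
    - {"tx": 0,"ty": 0,"tz": 0.001,"yaw": 0,"hand": 20}
    - {"tx": 0,"ty": 0,"tz": 0,"yaw": 0,"hand": 20}
    - {"tx": 0,"ty": 0,"tz": 0,"yaw": 0,"hand": 20}
    - {"tx": 0,"ty": 0,"tz": 0,"yaw": 0,"hand": 20}
    - {"tx": 0,"ty": 0,"tz": 0,"yaw": 0,"hand": 20}
    - {"tx": 0,"ty": 0,"tz": 0,"yaw": 0,"hand": 20}
    - {"tx": 0,"ty": 0,"tz": 0,"yaw": 0,"hand": 20}
    - {"tx": 0,"ty": 0,"tz": 0,"yaw": 0,"hand": 20}

```text
clock: 27.93
eef_pos: [504.4, -192.5, 171.8]
ee_rot: [1.905, 2.496, -0.0]
ft_force: [-5.7, 3.0, 20.4]
finger_gap: 0.39
grip_force: 61.9
```

play_rows:
  motion:
    - {"tx": 0,"ty": 0,"tz": -0.001,"yaw": 0,"hand": 20}
    - {"tx": 0,"ty": 0,"tz": -0.001,"yaw": 0,"hand": 20}
    - {"tx": 0,"ty": 0,"tz": -0.001,"yaw": 0,"hand": 20}
    - {"tx": 0,"ty": 0,"tz": -0.001,"yaw": 0,"hand": 20}
    - {"tx": 0,"ty": 0,"tz": 0,"yaw": 0,"hand": 20}
    - {"tx": 0,"ty": 0,"tz": 0,"yaw": 0,"hand": 20}
    - {"tx": 0,"ty": 0,"tz": 0,"yaw": 0,"hand": 20}
    - {"tx": 0,"ty": 0,"tz": 0,"yaw": 0,"hand": 20}
    - {"tx": 0,"ty": 0,"tz": 0,"yaw": 0,"hand": 20}
    - {"tx": 0,"ty": 0,"tz": 0,"yaw": 0,"hand": 20}

```text
clock: 28.77
eef_pos: [504.0, -192.1, 174.0]
ee_rot: [-1.905, -2.497, -0.0]
ft_force: [1.3, 1.4, -12.3]
finger_gap: 0.389
grip_force: 60.5
```

Run:
```python
from h import *
plan(502.7,-190.8,172,15.3)
s=ctrl.read_state();print(Ro.from_rotvec(s['ee_rot']).as_matrix().T@s['ft_force'],s['torque'])
```

```text
pos [ 504.  -192.1  174. ] toolx [-0.264  0.965  0.001] tooly [ 0.965  0.264 -0.   ] toolz [-5.e-04  4.e-04 -1.e+00] head 15.3 F [  1.28   1.37 -12.32] gap 0.389 grip 60.5 j [-0.52  0.32 -0.17  1.08  0.    0.79] t 28.77
tool yaw cmd 0.0 or -180.0 shift mm before turn [ 1.6 -0.9  2. ] after turn [ 1.6 -0.9  2. ]
[ 0.97832328  1.59884475 12.32225569] [ 0.20280947 -0.29601959  0.02960461]
```

play_rows:
  motion:
    - {"tx": 0,"ty": 0,"tz": 0.001,"yaw": 0,"hand": 20}
    - {"tx": 0,"ty": 0,"tz": 0.001,"yaw": 0,"hand": 20}
    - {"tx": 0,"ty": 0,"tz": 0,"yaw": 0,"hand": 20}
    - {"tx": 0,"ty": 0,"tz": 0,"yaw": 0,"hand": 20}
    - {"tx": 0,"ty": 0,"tz": 0,"yaw": 0,"hand": 65}
    - {"tx": 0,"ty": 0,"tz": 0,"yaw": 0,"hand": 65}
    - {"tx": 0,"ty": 0,"tz": 0,"yaw": 0,"hand": 65}
    - {"tx": 0,"ty": 0,"tz": 0,"yaw": 0,"hand": 65}
    - {"tx": 0,"ty": 0,"tz": 0,"yaw": 0,"hand": 65}
    - {"tx": 0,"ty": 0,"tz": 0,"yaw": 0,"hand": 65}
  grip_force: 30

```text
clock: 29.6
eef_pos: [504.2, -192.2, 172.3]
ee_rot: [1.906, 2.497, 0.0]
ft_force: [0.6, -0.6, -0.4]
finger_gap: 0.65
grip_force: 0.0
```

play_rows:
  motion:
    - {"tx": 0,"ty": 0,"tz": -0.01,"yaw": 0,"hand": 65}
    - {"tx": 0,"ty": 0,"tz": -0.015,"yaw": 0,"hand": 65}
    - {"tx": 0,"ty": 0,"tz": -0.02,"yaw": 0,"hand": 65}
    - {"tx": 0,"ty": 0,"tz": -0.025,"yaw": 0,"hand": 65}
    - {"tx": 0,"ty": 0,"tz": -0.025,"yaw": 0,"hand": 65}
    - {"tx": 0,"ty": -0.02,"tz": -0.02,"yaw": 0,"hand": 65}
    - {"tx": 0,"ty": -0.04,"tz": 0,"yaw": 0,"hand": 65}
    - {"tx": 0,"ty": -0.04,"tz": 0,"yaw": 0,"hand": 65}
    - {"tx": 0,"ty": -0.02,"tz": 0,"yaw": 0,"hand": 65}
    - {"tx": 0,"ty": 0,"tz": 0,"yaw": 0,"hand": 65}

```text
clock: 30.43
eef_pos: [385.5, -224.3, 287.9]
ee_rot: [1.909, 2.495, -0.001]
ft_force: [0.8, -0.1, 1.0]
finger_gap: 0.651
grip_force: 0.0
```

Run:
```python
from h import *
plan(502.7,-190.8,172,15.3)
o=[]
for n,(x,y) in(("side",(310,105)),("top",(370,185))):
    c=eyes.read_camera(n); o.append(cv2.resize(c["img"][y:y+90,x:x+80,::-1],(400,450),interpolation=cv2.INTER_CUBIC))
    print(n,"mouth",P(c,(502.7,-190.8,115)),"case",P(c,(502.7,-190.8,170.5)),P(c,(502.7,-190.8,202)))
cv2.imwrite("pics/done.png",np.hstack(o))
```

```text
pos [ 385.5 -224.3  287.9] toolx [-0.262  0.965 -0.001] tooly [ 0.965  0.262 -0.   ] toolz [-0.e+00 -8.e-04 -1.e+00] head 15.17 F [ 0.83 -0.14  1.02] gap 0.651 grip 0.0 j [-0.71  0.12 -0.13  1.32 -0.    0.6 ] t 30.43
tool yaw cmd -0.13 or 179.87 shift mm before turn [  1.7 121.9 115.9] after turn [  1.4 121.9 115.9]
side mouth [353.37531152 146.77426792] case [354.39318676 131.00270258] [354.99184155 121.72678858]
top mouth [415.83505315 229.81727506] case [421.03021717 228.40782803] [424.2516647  227.53384992]
```

View pics/done.png

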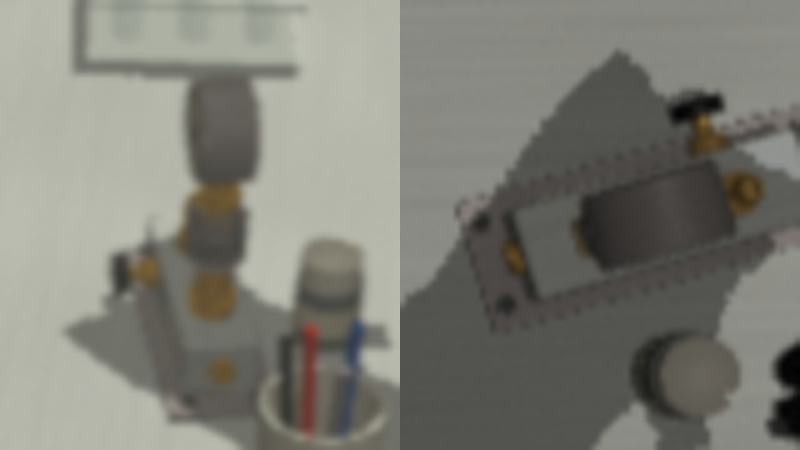

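```bash
python3 -c "
from rig import finish_job
print(finish_job())"
```

```text
the job is handed in; nothing more can be done
None
```

The large gauge is locked in the coupler with the sleeve forward and was let go standing straight; it held about 9 N in a pull test. Its dial should face the manifold's front, judged from its dark back face because no camera view showed the dial itself. The job was handed in at about 31 s.

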